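Slide the cutting board home over the pan well and latch it

TASK

Push the green cutting board along its rails over the pan well until it drops into its locating notches. Then push the red-knobbed latch right round, about a quarter turn, so that its arm lies across the seated board and holds it down. Only push: never lift or tip the board, and leave the cup, jars, bottle, bowl, tub and box standing where they are.

Things in the scene. Friction and masses are not known exactly. Their poses are not given: they have to be found in the camera images.
- well: Fixed steel pan well, 217 mm wide (x), 472 long (y) (all sizes in mm). Origin on the counter below the seated board's middle; y along the rails, x across them away from the robot, z up. Rails, tops 70 high, at x = +-61 to +-97 from y = -180 to 280; side guides 88 high outside them, inner faces at x = +-102.5. Pans between the rails are 52 high. The +y end is open above 58; a stop plate 88 high closes the -y end
- notch (a point): Midpoint between the two leading notches, at the well's y = -85, on the rails' top (70 high). Four black-bottomed square notches, 28 mm long, 7 deep: at y = -85 in the rails' outer halves, at y = +85 in the inner. All four feet drop together when the board's centre is at y = 0 (within 3). The rails run on beyond: a board shoved fast may skip the notches (120 mm/s still works)
- board_center (a point): Centre of the loose green board (mid-thickness), 200 x 200 x 18 mm, 0.6 to 1 kg, on feet 10 high, 22 long; axes as the well's. Starts 80 to 150 from home on the well's +y side and slides to -y. Height 89 sliding (underside 80, top 98), 82 seated
- board_edge (a point): Middle of the board's trailing face, the one to push on: 100 mm from the centre towards the well's +y, mid-thickness. About 3 to 10 N slides the board; once it is down the notches stop it and the push rises sharply. Friction on the finger can hold this side up until the finger backs off
- latch (a joint): Angle (rad) of the hold-down latch about a vertical pivot, growing anticlockwise from above. 0: arm along the well's -y, clear of the board (starts at 0 to 0.2); 1.57: arm along the well's +x, across the board; stop at 1.6. Stays where left (about 1.2 N at the knob). Steel arm 18 mm wide, 70 long, 5 thick, underside 93 high: passes just over a seated board, hits one that is not down
- latch_pivot (a point): Pivot of the latch, fixed to the well on the robot's side at its x = -128, y = 0, 93 mm above the counter
- latch_knob (a point): Middle of the upright red knob near the tip of the latch arm, 60 mm from the pivot: a cylinder of radius 9, from 98 to 128 above the counter (this point is at 113). It moves with the latch
- deli_cup: Open white plastic cup, rim radius 36, 75 tall, standing on the robot's side of the well; leave it alone. Loose; sizes in mm, origin at the centre of its underside
- spice_jar: Amber jar with a red cap, radius 26, 85 tall, on the far side of the well; leave it alone. Loose; sizes in mm, origin at the centre of its underside
- shaker: Clear shaker with a steel cap, radius 22, 80 tall, on the far side of the well; leave it alone. Loose; sizes in mm, origin at the centre of its underside
- black_tub: Round black lidded tub, radius 58, 68 tall, off one end of the well; leave it alone. Loose; sizes in mm, origin at the centre of its underside
- prep_bowl: Small aluminium bowl, rim radius 55, 50 tall, off one end of the well; leave it alone. Loose; sizes in mm, origin at the centre of its underside
- takeout_box: White take-out box, 126 x 126, 64 tall, off one end of the well; leave it alone. Loose; sizes in mm, origin at the centre of its underside
- sauce_bottle: Yellow sauce bottle, radius 26, 130 tall, off one end of the well; leave it alone. Loose; sizes in mm, origin at the centre of its underside

How it is judged (in metres and radians):
On the way, in this order (a step that is already met when the one before it is completed fails the run):
1. the board has dropped into its notches, the latch still open (z of board_center in the frame of well below 0.0845 m and y of board_center in the frame of well between -0.006 and 0.006 m and x of board_center in the frame of well between -0.006 and 0.006 m and angle between board_center's own z axis and vertical below 0.03 rad and value of joint latch below 0.8 rad), for 0.2 s.
2. the latch is swung across the board (z of board_center in the frame of well below 0.0845 m and y of board_center in the frame of well between -0.006 and 0.006 m and x of board_center in the frame of well between -0.006 and 0.006 m and angle between board_center's own z axis and vertical below 0.03 rad and value of joint latch above 1.3 rad), for 0.2 s.
At the end, for the whole second after the job is handed in: The board lies level in all four notches (centre within 6 mm of the well's middle along and across the rails, at least 4.5 mm lower than while sliding, tilt below 0.03 rad), with the latch at more than 1.3 rad, at rest (all of step 2 and velocity of joint latch between -0.05 and 0.05 rad/s); the robot touches nothing.
It fails at once if the board is lifted or tipped (centre more than 12 mm above its sliding height, or tilted by more than 0.12 rad) (z of board_center in the frame of well above 0.101 m or angle between board_center's own z axis and vertical above 0.12 rad).
It fails at once if one of the other things on the counter is moved by more than 30 mm or tipped (distance of any of deli_cup, spice_jar, shaker, black_tub, prep_bowl, takeout_box, sauce_bottle from where it was at the start of the episode above 0.03 m or angle between any of deli_cup, spice_jar, shaker, black_tub, prep_bowl, takeout_box, sauce_bottle's own z axis and vertical above 0.3 rad).
It also fails if it takes over 54 s, if anything falls off the work surface, if the arm or the gripper's body presses on something with over 40 N, if the wrist force passes 120 N, or if a joint passes its speed limit or range.

ROBOT

A 6-joint arm with a two-finger parallel gripper is mounted at the origin on the work surface. World frame = base frame: x ahead of the robot, y to its left, z up, the work surface at z = 0. Lengths are in mm, angles in rad, forces in N, time in s.
With the tool pointing down it reaches from about 350 to 975 mm from the base axis. Payload 7.1 kg.
Tool frame: the origin (TCP) lies midway between the tips of the shut fingers; the grasp point (between the pads) lies 19 mm behind it (ctrl.tcp_to_grasp is the distance from the TCP to the grasp point, in mm); z points along the fingers, y is the line along which they close (so a half turn about z gives the same grasp; the last joint's range is limited). The gripper opens to 88 mm and grips with 3 to 60 N. Pads are 20 mm wide; open, the fingers measure 115 mm over their backs; the gripper's body (75 mm by 178 mm) begins 61 mm behind the grasp point.
Start: joints at [-1.363, 0.423, 1.63, -0, 1.089, -0.019], TCP at [140.557, -608.973, 222.675] pointing down, gripper open.
Joint ranges: [-3, 3], [-0.9, 2.11], [0.09, 2.58], [-1.31, 4.45], [0.11, 2.69], [-2.54, 2.54]. Speed limits (rad/s): [2.39, 2.39, 3.01, 3.14, 3.14, 3.14].

INTERFACE

Orientations are given as a rotation vector (axis times angle).
In Python, from workcell import get_obs, cams, ticket, boxes_of, ctrl gives the robot as it stands.
- The arm moves only by the shell command python3 -m creep 'ROWS' [OPENING]. ROWS is JSON, one flat list of numbers, 4 for each row, row after row: the shift along the world's x, y, z in m, then the turn about the world's z in rad. In form: [tx, ty, tz, spin, tx, ty, tz, spin, ...]. A call has 1 to 10 rows; each row is the pose to reach, as a shift and turn from the pose commanded when the call began; what a row does not reach only later rows make up. A row lasts 1/12 s, in which the tool goes at most 41.7 mm and 7.16 degrees, less where a joint would pass 70% of its speed; a pose out of reach is approached as far as the arm can. A call with a gripper value outside its range is refused whole. OPENING is the opening, from 0 (shut) to 1 (fully open), set as the call begins (- or left out, the last holds). The fingers move at their own pace and stop on an object; the grip force is fixed at half the most. Time passes only in rows, so rows that repeat a pose let the fingers close. It gives the time, the measured TCP pose, the force, the opening and the grip force at its end, in the units of the state.
- get_obs(): the state, without advancing time (a new reading comes with each control period).
- cams.get_image(name): name is "scene" or "top" or "wrist"; returns (picture, depth): 384x512x3 uint8, red, green, blue; 384x512 float32, mm along the optical axis (not along the pixel's ray), 0 where there is no reading.
- cams.get_calibration(name): a dict with "mtx" (3x3 intrinsics, pixels), "R" (3x3) and "t" (3): a world point X has camera coordinates R X + t; the wrist camera has in their place "mount" (4x4, takes a point from camera to tool coordinates, whose origin is the TCP and whose axes are the flange's). Camera axes: x right, y down, z forward; pixel columns grow to the right and rows downward; lengths in mm; the calibration is good to about 2 mm. A picture is of the moment at which its call begins: read the wrist's pose just before it. get_calibration takes no time and is no camera call.
- ticket.close_job(): hands the job in; it is judged then, once.
Trained networks look in the newest picture that a camera, given by its name, has taken for a name from the list of things; names that differ only in an ending like _2 or _b are one class to them, and where a whole thing is asked for, a point or a joint stands for the part that bears it (a point fixed in the world has none). Each returns a list of dicts, best first, with "score" (0 to 1); they miss things now and then, are a little off and sometimes report something else, mostly with a low value. They report only what shows in the picture. A call takes as long as a camera call.
- boxes_of(camera, target): "centre" ([column, row] in pixels, amid what is visible of it).
The state is a dict: "t": time; "qpos": joint angles; "qvel": joint speeds; "joint_torque": joint torques, N m; "ee_pos": TCP position; "orientation": TCP orientation; "ft_force": force on the tool from outside, world axes, zero at the start; "moment": the same for the moment, N m; "width": finger opening in mm; "grasp_force": force on a finger pad.
Only numpy, scipy, OpenCV 4.12 (cv2) and the standard library are available. Lean on these libraries where they do the work, as an engineer would, in place of code of your own. Each camera call takes 0.05 s, during which the arm holds its last target. There are 200 camera calls.

## Working session

There is one attempt and no reset: what is moved stays moved. The work goes in short steps, Python scripts to look and compute and a shell command to move; the robot and the scene stay as the last step left them, time stands still between calls to the robot, and variables do not carry over. Pictures are saved under pics/ and viewed, at most 10 in all, crops included, and the job is handed in when it is done.

```bash
mkdir -p pics
cat > h.py <<'E'
import numpy as np, cv2
from workcell import get_obs, cams, ticket, boxes_of, ctrl
def world(name,u,v,D=None,z=None):
    c=cams.get_calibration(name);K=np.array(c['mtx']);R=np.array(c['R']);t=np.array(c['t']).ravel()
    r=np.linalg.inv(K)@[u,v,1]
    if z is not None:
        o=-R.T@t;d=R.T@r;return o+d*(z-o[2])/d[2]
    return R.T@(r*D-t)
E
python3 - <<'E'
from h import *
np.set_printoptions(precision=1,suppress=True)
for n in ['top','scene']:
    im,D=cams.get_image(n);cv2.imwrite(f'pics/{n}0.png',im[:,:,::-1]);np.save(n+'.npy',D)
    for k in ['well','board_center','board_edge','latch','latch_knob','deli_cup','spice_jar','shaker','black_tub','prep_bowl','takeout_box','sauce_bottle']:
        for b in boxes_of(n,k)[:2]:
            u,v=b['centre'];d=D[int(round(v)),int(round(u))]
            print(n,k,round(b['score'],2),np.array([u,v]),world(n,u,v,d) if d>0 else None)
o=get_obs();print(o['t'],o['ee_pos'],o['orientation'],o['ft_force'],o['width'])
E
```

```text
top well 0.98 [285.3 175. ] [623.7 -78.6   2.1]
top board_center 0.72 [230.5 183.1] [591.8 113.7  94.9]
top board_edge 0.87 [232.1 180.6] [600.  107.9  97.3]
top latch_knob 0.54 [287.  210.1] [495.6 -75.5  98.2]
top latch_knob 0.23 [394.5 207.2] [ 496.9 -448.9   67.2]
top deli_cup 0.88 [224.8 244.3] [378.  146.4   2.7]
top shaker 0.71 [238.5 132. ] [770.5  84.2  76.2]
top black_tub 0.86 [385.7 161.6] [ 656.4 -426.3   63.6]
top black_tub 0.6 [230.5 182.1] [594.9 113.4  98.3]
top prep_bowl 0.95 [138.8 166.4] [667.2 453.5   8.6]
top prep_bowl 0.68 [286.5 212.4] [487.9 -73.6  98.9]
top takeout_box 0.72 [281.7 210.5] [494.7 -57.4 103.1]
top takeout_box 0.6 [391.  209.9] [ 487.9 -436.8   66. ]
top sauce_bottle 0.78 [144.  224.3] [459.  410.3  90.1]
1.3 [ 140.6 -609.   222.7] [3.1 0.4 0. ] [ 0.3 -0.1  0.4] 87.7117626852314
```

View pics/top0.png

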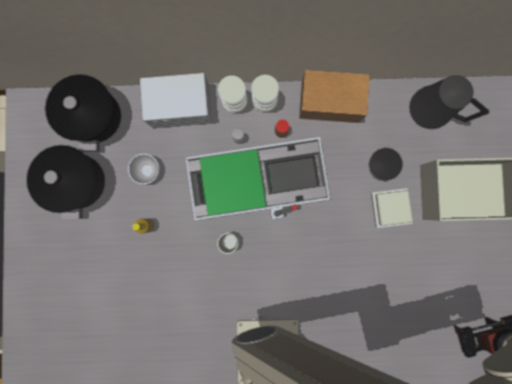

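View pics/scene0.png

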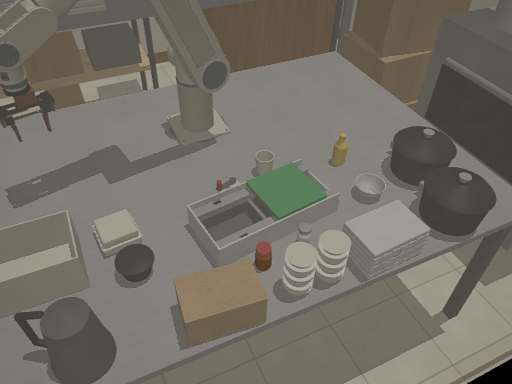

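The top view shows the green board around (232,182), the well spanning columns 188–328, the red knob near (295,208), and the cup at (228,243). World +y is to the left in the picture, and the board slides right. Next I'll measure the well's pose by colour and outline.

```bash
cat > m.py <<'E'
from h import *
np.set_printoptions(precision=1,suppress=True)
im,D=cams.get_image('top')
hsv=cv2.cvtColor(im,cv2.COLOR_RGB2HSV)
def quad(m,z):
    c=max(cv2.findContours(m,0,cv2.CHAIN_APPROX_NONE)[0],key=cv2.contourArea)
    P=np.array([world('top',u,v,z=z)[:2] for u,v in c[:,0]],np.float32)
    return cv2.minAreaRect(P)
g=((abs(hsv[:,:,0].astype(int)-60)<15)&(hsv[:,:,1]>120)).astype(np.uint8)
print('board',quad(g,98))
u,v=np.meshgrid(np.arange(512),np.arange(384))
c=cams.get_calibration('top');K=np.array(c['mtx']);R=np.array(c['R']);t=np.array(c['t']).ravel()
X=np.stack([(u-K[0,2])/K[0,0]*D,(v-K[1,2])/K[1,1]*D,D],-1).reshape(-1,3)
X=((X-t)@R).reshape(384,512,3)
w=((X[:,:,2]>40)&(D>0)&(X[:,:,0]>480)&(X[:,:,0]<760)&(X[:,:,1]>-260)&(X[:,:,1]<300)).astype(np.uint8)
w=cv2.morphologyEx(w,cv2.MORPH_OPEN,np.ones((5,5)))
print('well',quad(w,88))
r=((hsv[:,:,0]<8)|(hsv[:,:,0]>172))&(hsv[:,:,1]>120)&(u>270)&(u<320)&(v>190)&(v<230)
print('knob',r.sum(),world('top',u[r].mean(),v[r].mean(),z=115), u[r].mean(),v[r].mean())
cr=im[110:260,170:340];cv2.imwrite('pics/top_crop.png',cv2.resize(cr[:,:,::-1],None,fx=4,fy=4,interpolation=cv2.INTER_CUBIC))
E
python3 m.py
```

```text
board ((595.525390625, 108.98971557617188), (193.37911987304688, 197.17547607421875), 7.262221336364746)
well ((611.4275512695312, 24.180587768554688), (209.24691772460938, 466.0832824707031), 7.381869316101074)
knob 19 [505.4 -98.1 115. ] 294.0 207.0
```

View pics/top_crop.png

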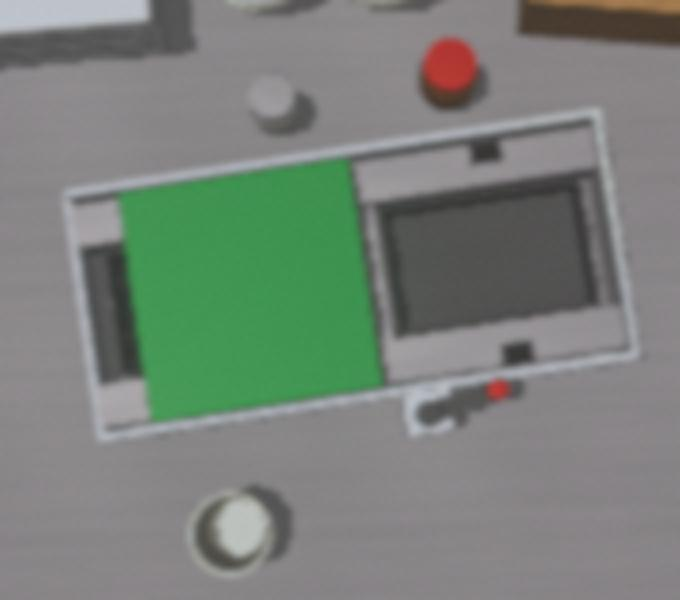

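The crop shows the trailing board edge at left (around x=135) and the dark notches at (485,150) and (518,352). The latch pivot is at (430,412) and the knob at (498,390). The well is yawed about +7.3°, and its origin is near (617,-26), which agrees with the knob radius. Now I'll move behind the trailing edge with the gripper shut.

```bash
python3 -m creep '[0.01,0.02,0,-0.02,0.026,0.05,0,-0.04,0.042,0.081,0,-0.06,0.058,0.112,0,-0.08,0.074,0.143,0,-0.1,0.09,0.174,0,-0.12,0.106,0.205,0,-0.128,0.122,0.236,0,-0.128,0.136,0.266,0,-0.128,0.146,0.285,0,-0.128]' 0
python3 -m creep '[0.01,0.02,0,0,0.026,0.05,0,0,0.042,0.081,0,0,0.058,0.112,0,0,0.074,0.143,0,0,0.09,0.174,0,0,0.106,0.205,0,0,0.122,0.236,0,0,0.136,0.266,0,0,0.146,0.285,0,0]'
python3 -m creep '[0.01,0.02,0,0,0.026,0.05,0,0,0.042,0.081,0,0,0.058,0.112,0,0,0.074,0.143,0,0,0.09,0.174,0,0,0.106,0.205,0,0,0.122,0.236,0,0,0.136,0.266,0,0,0.146,0.285,0,0]'
cat > w.py <<'E'
from h import *
import sys
from scipy.spatial.transform import Rotation as Rn
np.set_printoptions(precision=3,suppress=True)
o=get_obs();c=cams.get_calibration('wrist')
im,D=cams.get_image('wrist');cv2.imwrite(f'pics/{sys.argv[1]}.png',im[:,:,::-1])
Rt=Rn.from_rotvec(o['orientation']).as_matrix();p=np.array(o['ee_pos']);M=np.array(c['mount']);K=np.array(c['mtx'])
def px(u,v,D):
    q=M[:3,:3]@(np.linalg.inv(K)@[u,v,1]*D)+M[:3,3];return Rt@q+p
print(o['t'],p,Rt[:,0],Rt[:,1],o['ft_force'],o['width'],'mount',M)
hsv=cv2.cvtColor(im,cv2.COLOR_RGB2HSV)
g=((abs(hsv[:,:,0].astype(int)-60)<15)&(hsv[:,:,1]>120)&(D>0))
vs,us=np.nonzero(g)
if len(us)>50:
    P=np.array([px(a,b,D[b,a]) for a,b in zip(us,vs)]);P=P[(P[:,2]>85)&(P[:,2]<108)]
    print('green rect',len(P),np.median(P[:,2]),cv2.minAreaRect(P[:,:2].astype(np.float32)))
r=((hsv[:,:,0]<8)|(hsv[:,:,0]>172))&(hsv[:,:,1]>120)&(D>0)
vs,us=np.nonzero(r)
if len(us):
    P=np.array([px(a,b,D[b,a]) for a,b in zip(us,vs)]);s=(P[:,2]>120)&(P[:,2]<136)&(P[:,0]<600)
    print('red top',s.sum(),P[s].min(0) if s.any() else '',P[s].max(0) if s.any() else '',P[s].mean(0))
E
python3 w.py w1
```

```text
t: 2.18
ee_pos: [287.0, -321.4, 222.7]
orientation: [-3.137, -0.156, -0.0]
ft_force: [-0.5, -0.6, -0.9]
width: 24.5
grasp_force: 0.0
t: 3.02
ee_pos: [433.5, -36.5, 223.0]
orientation: [-3.137, -0.157, -0.002]
ft_force: [0.0, -0.3, -0.4]
width: 0.5
grasp_force: 0.0
t: 3.85
ee_pos: [579.6, 249.0, 222.7]
orientation: [-3.137, -0.157, -0.001]
ft_force: [0.4, -1.0, 0.1]
width: 0.5
grasp_force: 0.0
3.85 [579.583 248.96  222.684] [0.995 0.1   0.001] [ 0.1   -0.995 -0.001] [ 0.357 -1.014  0.147] 0.5306778631628803 mount [[  -0.      -0.964   -0.266   72.813]
 [   1.       0.      -0.001   -0.83 ]
 [   0.001   -0.266    0.964 -162.632]
 [   0.       0.       0.       1.   ]]
green rect 31056 98.2880265194882 ((593.205810546875, 108.65861511230469), (204.31951904296875, 199.95034790039062), 7.3854827880859375)
red top 0   [nan nan nan]w.py:21: RuntimeWarning: Mean of empty slice.
  print('red top',s.sum(),P[s].min(0) if s.any() else '',P[s].max(0) if s.any() else '',P[s].mean(0))
  ret = um.true_divide(
```

View pics/w1.png

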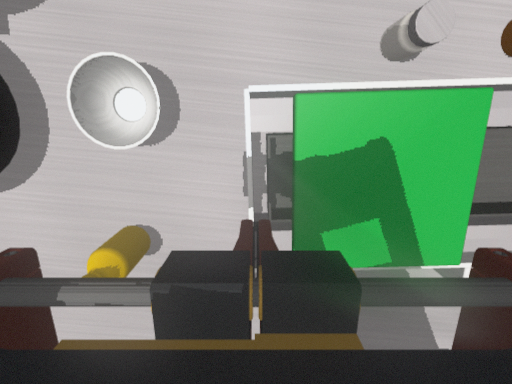

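The wrist view shows the board spanning columns 293–493, with the fingers at (255,235) clear behind its trailing face. The board centre is (594,109), yaw 0.129, and the face is about 40 mm from the TCP. Next I'll descend and push.

```bash
python3 -m creep '[-0.001,0,-0.01,0.01,-0.002,0,-0.03,0.02,-0.003,0,-0.05,0.029,-0.003,0,-0.07,0.029,-0.003,0,-0.09,0.029,-0.003,0,-0.11,0.029,-0.003,0,-0.127,0.029,-0.003,0,-0.137,0.029,-0.003,0,-0.141,0.029,-0.003,0,-0.141,0.029]'
python3 -m creep '[0.0006,-0.005,0,0,0.0013,-0.01,0,0,0.0019,-0.015,0,0,0.0026,-0.02,0,0,0.0032,-0.025,0,0,0.0039,-0.03,0,0,0.0045,-0.035,0,0,0.0052,-0.04,0,0,0.0058,-0.045,0,0,0.0065,-0.05,0,0]'
python3 -m creep '[0.0006,-0.005,0,0,0.0013,-0.01,0,0,0.0019,-0.015,0,0,0.0026,-0.02,0,0,0.0032,-0.025,0,0,0.0039,-0.03,0,0,0.0045,-0.035,0,0,0.0052,-0.04,0,0,0.0058,-0.045,0,0,0.0065,-0.05,0,0]'
python3 m.py
```

```text
t: 4.73
ee_pos: [574.7, 245.1, 80.7]
orientation: [3.134, 0.2, -0.003]
ft_force: [0.5, -0.1, 0.7]
width: 0.7
grasp_force: 0.0
t: 5.57
ee_pos: [582.5, 196.6, 82.1]
orientation: [-3.134, -0.2, -0.002]
ft_force: [-0.8, 5.5, 1.0]
width: 0.5
grasp_force: 2.8
t: 6.4
ee_pos: [588.9, 146.5, 82.1]
orientation: [-3.134, -0.2, -0.001]
ft_force: [-0.3, 5.7, 2.4]
width: 0.5
grasp_force: 2.9
board ((606.6024169921875, 24.023880004882812), (193.14334106445312, 170.02886962890625), 7.657596588134766)
well ((593.3027954101562, 37.868743896484375), (242.8941192626953, 498.50994873046875), 7.008175373077393)
knob 19 [505.4 -98.1 115. ] 294.0 207.0
```

```bash
python3 -m creep '[0.0006,-0.005,0,0,0.0013,-0.01,0,0,0.0019,-0.015,0,0,0.0026,-0.02,0,0,0.0032,-0.025,0,0,0.0039,-0.03,0,0,0.0045,-0.035,0,0,0.0052,-0.04,0,0,0.0058,-0.045,0,0,0.0062,-0.048,0,0]'
python3 -m creep '[0.0004,-0.003,0,0,0.0008,-0.006,0,0]'
python3 -m creep '[0.0004,-0.003,0,0,0.0008,-0.006,0,0]'
python3 m.py|head -1
```

```text
t: 7.28
ee_pos: [595.0, 98.4, 82.1]
orientation: [-3.134, -0.2, -0.001]
ft_force: [-0.5, 6.4, 2.6]
width: 0.3
grasp_force: 3.2
t: 7.45
ee_pos: [595.8, 92.6, 82.1]
orientation: [-3.134, -0.2, -0.001]
ft_force: [-1.0, 6.5, 2.8]
width: 0.8
grasp_force: 3.2
t: 7.62
ee_pos: [596.5, 86.6, 82.0]
orientation: [-3.134, -0.201, -0.001]
ft_force: [-0.3, 4.5, -0.2]
width: 0.4
grasp_force: 2.3
board ((615.1139526367188, -42.09379577636719), (193.40501403808594, 157.10910034179688), 7.564837455749512)
```

```bash
python3 -m creep '[0.0002,-0.0015,0,0,0.0004,-0.003,0,0]'
python3 -m creep '[0.0002,-0.0015,0,0,0.0002,-0.0015,0,0]'
```

```text
t: 7.83
ee_pos: [596.6, 83.3, 81.7]
orientation: [-3.135, -0.2, 0.0]
ft_force: [-1.4, 5.2, 1.9]
width: 0.3
grasp_force: 2.6
t: 8.0
ee_pos: [596.9, 81.7, 81.7]
orientation: [-3.135, -0.2, 0.0]
ft_force: [-1.1, 4.3, 2.0]
width: 0.7
grasp_force: 1.9
```

```bash
python3 -m creep '[0.0002,-0.0015,0,0,0.0002,-0.0015,0,0]' | sed -n '2p;4p'
python3 -m creep '[0.0002,-0.0015,0,0,0.0002,-0.0015,0,0]'| sed -n '2p;4p'
python3 m.py|head -1
python3 - <<'E'
from h import *
im,D=cams.get_image('scene')
cv2.imwrite('pics/s1.png',cv2.resize(im[140:270,160:370,::-1],None,fx=3.5,fy=3.5,interpolation=cv2.INTER_CUBIC))
E
```

```text
ee_pos: [597.1, 80.4, 81.7]
ft_force: [-0.7, 5.3, 1.9]
ee_pos: [597.2, 80.2, 81.7]
ft_force: [-1.1, 11.9, 1.0]
board ((613.2471313476562, -28.920372009277344), (192.78933715820312, 193.1731414794922), 7.564764976501465)
```

View pics/s1.png

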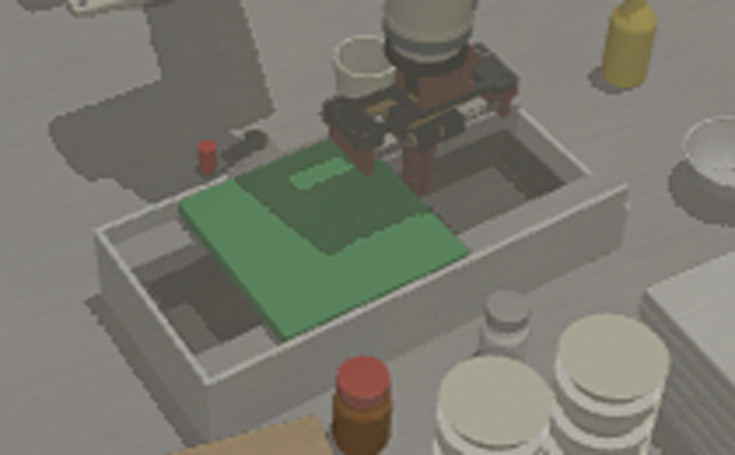

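The scene crop shows the board with its surface close to the guide tops and the finger at its trailing face (415,180). The force jumped to 12 N while the TCP stalled, so the board is in the notches. I'll back off, lift, and check its height.

```bash
python3 -m creep '[-0.0005,0.004,0,0,-0.002,0.015,0,0,-0.004,0.03,0,0,-0.004,0.03,0,0,-0.004,0.03,0.02,0,-0.004,0.03,0.05,0,-0.004,0.03,0.08,0,-0.004,0.03,0.11,0,-0.004,0.03,0.13,0,-0.004,0.03,0.14,0]'
python3 -m creep '[-0.02,-0.01,0,0,-0.05,-0.02,0,0,-0.08,-0.03,0,0,-0.11,-0.04,0,0,-0.14,-0.05,0,0,-0.16,-0.06,0,0,-0.17,-0.065,0,0,-0.17,-0.065,0,0,-0.17,-0.065,0,0]'
python3 w.py w2; python3 m.py
```

```text
t: 9.27
ee_pos: [594.7, 108.4, 224.9]
orientation: [3.135, 0.201, 0.007]
ft_force: [0.7, -0.3, 0.5]
width: 0.6
grasp_force: 0.0
t: 10.02
ee_pos: [424.2, 43.4, 221.8]
orientation: [3.135, 0.2, 0.002]
ft_force: [0.3, -0.0, 1.4]
width: 0.5
grasp_force: 0.0
10.0167 [424.179  43.436 221.83 ] [0.992 0.127 0.001] [ 0.127 -0.992  0.   ] [ 0.311 -0.019  1.358] 0.5469982818128943 mount [[  -0.      -0.964   -0.266   72.835]
 [   1.       0.      -0.001   -0.827]
 [   0.001   -0.266    0.964 -162.632]
 [   0.       0.       0.       1.   ]]
green rect 22574 91.3218692857606 ((565.9464111328125, -32.7940673828125), (102.79718017578125, 199.67391967773438), 7.307696342468262)
red top 340 [ 497.322 -105.311  120.277] [513.53 -87.35 130.95] [505.605 -94.82  127.262]
board ((613.0823974609375, -26.988624572753906), (193.10203552246094, 198.09359741210938), 7.608885765075684)
well ((598.837890625, 22.548843383789062), (234.6804962158203, 466.217529296875), 7.432008266448975)
knob 19 [505.4 -98.1 115. ] 294.0 207.0
```

View pics/w2.png

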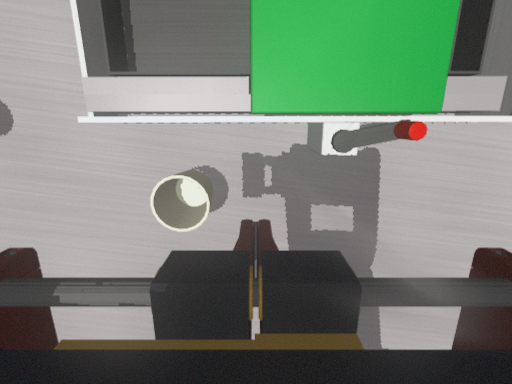

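The wrist view shows the seated board (depth top 91.3 mm), the knob at (415,130) and the pivot at (345,140). The fingers are clear of the cup at (180,200). Next I'll work out the arc for the latch push.

Run:
```python
from h import *
np.set_printoptions(precision=4,suppress=True)
o=get_obs();print(o['qpos'],o['ee_pos'])
y=.129;R=np.array([[np.cos(y),-np.sin(y)],[np.sin(y),np.cos(y)]])
P=np.array([613,-27])+R@[-128,0];print(P)
f=lambda th,d:P+R@(60*np.array([np.sin(th),-np.cos(th)])-d*np.array([np.cos(th),np.sin(th)]))
s=f(.15,36);print('start',s,'shift',s-np.array(o['ee_pos'])[:2])
for th in np.arange(.15,1.56,.1): print(round(th,2),(f(th,19)-s)/1000)
```

```text
[0.0748 0.1278 2.0476 0.     0.9649 1.5178] [424.9817  43.7789 221.8672]
[486.0635 -43.4662]
start [ 467.9793 -111.0603] shift [  42.9976 -154.8392]
0.15 [0.0163 0.0047]
0.25 [0.0226 0.0048]
0.35 [0.0289 0.0056]
0.45 [0.035 0.007]
0.55 [0.041 0.009]
0.65 [0.0467 0.0115]
0.75 [0.0522 0.0147]
0.85 [0.0573 0.0184]
0.95 [0.062  0.0225]
1.05 [0.0663 0.0271]
1.15 [0.0701 0.0321]
1.25 [0.0734 0.0375]
1.35 [0.0761 0.0432]
1.45 [0.0782 0.0491]
1.55 [0.0798 0.0552]
```

```bash
python3 -m creep '[0.006,-0.02,0,0.05,0.014,-0.05,0,0.1,0.023,-0.083,0,0.15,0.032,-0.115,0,0.15,0.039,-0.14,0,0.15,0.043,-0.154,-0.01,0.15,0.043,-0.154,-0.04,0.15,0.043,-0.154,-0.075,0.15,0.043,-0.154,-0.105,0.15,0.043,-0.154,-0.116,0.15]'
python3 -m creep '[0.004,0.001,0,0,0.008,0.002,0,0,0.012,0.0035,0,0,0.0163,0.0047,0,0,0.0226,0.0048,0,0.1,0.0289,0.0056,0,0.2,0.035,0.007,0,0.3]'
python3 w.py w3 | tail -1
```

```text
t: 10.95
ee_pos: [465.4, -110.1, 101.7]
orientation: [-3.109, -0.435, 0.007]
ft_force: [-0.8, -0.3, 0.3]
width: 0.4
grasp_force: 0.0
t: 11.53
ee_pos: [502.8, -103.6, 107.0]
orientation: [3.008, 0.903, 0.003]
ft_force: [-1.5, -2.1, -0.1]
width: 0.6
grasp_force: 0.8
red top 724 [ 508.156 -101.063  120.162] [527.89  -81.775 130.32 ] [519.315 -90.189 128.258]
```

```bash
python3 -m creep '[0.006,0.002,0,0.1,0.0117,0.0045,0,0.2,0.0172,0.0077,0,0.3,0.0223,0.0114,0,0.4,0.027,0.0155,0,0.5,0.0313,0.0201,0,0.6,0.0351,0.0251,0,0.7]'
python3 w.py w4 | tail -1
```

```text
t: 12.17
ee_pos: [538.1, -78.5, 107.0]
orientation: [2.517, 1.875, 0.003]
ft_force: [1.0, -2.2, -0.5]
width: 0.5
grasp_force: 0.9
red top 691 [534.482 -68.176 120.178] [552.17  -49.618 130.147] [543.642 -57.959 128.24 ]
```

```bash
python3 -m creep '[0.0033,0.0054,0,0.1,0.006,0.0111,0,0.2,0.0081,0.017,0,0.3,0.009,0.0201,0,0.35,0.0093,0.0213,0,0.37,0.0093,0.0213,0,0.37,0.0093,0.0213,0,0.37]'
python3 w.py w5 | tail -1
```

```text
t: 12.8
ee_pos: [545.7, -57.0, 106.1]
orientation: [2.138, 2.302, 0.0]
ft_force: [-0.5, -0.3, 1.0]
width: 0.6
grasp_force: 0.0
red top 677 [537.861 -46.304 120.896] [554.662 -26.899 130.402] [546.156 -35.111 128.281]
```

The latch is at about 1.57 rad. I'll back off, lift, and verify.

```bash
python3 -m creep '[0.0005,-0.004,0,0,0.002,-0.015,0,0,0.003,-0.025,0.005,0,0.003,-0.025,0.03,0,0.003,-0.025,0.06,0,0.003,-0.025,0.09,0,0.003,-0.025,0.11,0,0.003,-0.025,0.12,0,0.003,-0.025,0.12,0]'
python3 -m creep '[-0.02,-0.01,0,0,-0.05,-0.03,0,0,-0.08,-0.05,0,0,-0.11,-0.07,0,0,-0.13,-0.08,0,0,-0.14,-0.085,0,0,-0.14,-0.085,0,0,-0.14,-0.085,0,0]'
python3 w.py w6 | tail -2; python3 m.py | sed -n 1p
```

```text
t: 13.6
ee_pos: [550.1, -83.2, 228.2]
orientation: [2.133, 2.301, 0.004]
ft_force: [1.0, 0.4, -1.1]
width: 0.6
grasp_force: 0.0
t: 14.27
ee_pos: [409.0, -167.2, 225.3]
orientation: [-2.136, -2.303, -0.0]
ft_force: [-0.0, -0.2, 0.3]
width: 0.3
grasp_force: 0.0
green rect 22606 91.39709403369692 ((596.7594604492188, -45.61334228515625), (166.09304809570312, 165.42787170410156), 7.343949794769287)
red top 344 [537.402 -43.609 120.063] [554.27  -28.052 130.831] [544.883 -35.662 127.862]
board ((613.1253051757812, -26.84619903564453), (192.6915740966797, 198.088134765625), 7.429274559020996)
```

View pics/top_crop.png

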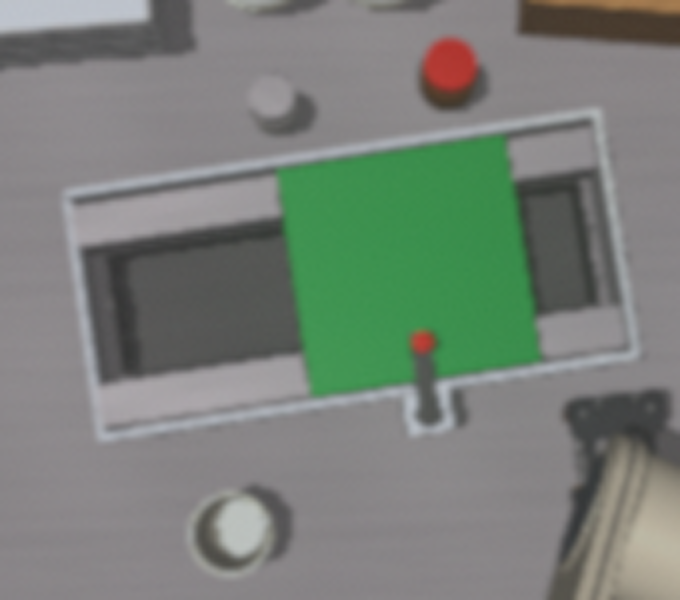

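The board is seated (top at 91.4 mm), and the latch arm lies across it from (428,412) to the knob at (423,342). The cup, jar and shaker haven't moved, and the robot is clear.

```bash
python3 -c "
from workcell import ticket
print(ticket.close_job())"
```

```text
the job is handed in; nothing more can be done
None
```

The board is seated in its notches, the latch is across it at about 1.57 rad, and the job is handed in; the interface gave no verdict.

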